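# Dispense one seal blank and push it to the sealing pliers

### The arm

A 6-joint arm with a two-finger parallel gripper is mounted at the origin on a cart in front of the work surface, level with it; the furniture and walls round the work are solid. World frame = base frame: x ahead of the robot, y to its left, z up, the work surface at z = 0. Lengths are in mm, angles in rad, forces in N, time in s.
With the tool pointing down it reaches from about 350 to 975 mm from the base axis. Payload 7.1 kg.
Tool frame: the origin (TCP) lies at the very end of the fingers, on their centre line; the grasp point (between the pads) lies 19 mm behind it; x points along the fingers, z is the direction in which the jaws open and shut, and the axes are right-handed (so a half turn about x gives the same grasp; the last joint's range is limited). The gripper opens to 88 mm and grips with 3 to 60 N. Pads are 20 mm wide; open, the fingers measure 115 mm over their backs; the gripper's body (75 mm by 178 mm) begins 61 mm behind the grasp point.
Start: joints at [-1.178, 0.423, 1.63, -0, 1.089, -0.019], TCP at [250.177, -572.727, 222.675] pointing down, gripper open.
Joint ranges: [-3, 3], [-0.9, 2.11], [0.09, 2.58], [-1.31, 4.45], [0.11, 2.69], [-2.54, 2.54]. Speed limits (rad/s): [2.39, 2.39, 3.01, 3.14, 3.14, 3.14].

### API

Orientations are given as a rotation vector (axis times angle).
In Python, from workcell import * gives the robot as it stands.
- The arm moves only by the shell command python3 -m crank 'ROWS'. ROWS is JSON, a list of rows, each a list of 3 entries, a list of its own where there are three numbers: the shift along the tool's x, y, z in cm, then the turn, a rotation vector about the tool's x, y, z in degrees, then the finger opening in cm, from 0 to 8.78. In form: [[[dx, dy, dz], [rx, ry, rz], claw], ...]. A call has 1 to 5 rows; each row shifts and turns the commanded pose from where the row before left it, along the tool's axes as they then stand; what a row does not reach is not made up. A row lasts 1/8 s, in which the tool goes at most 62.5 mm and 10.7 degrees, less where a joint would pass 70% of its speed; a pose out of reach is approached as far as the arm can. A call with a gripper value outside its range is refused whole. The fingers move at their own pace and stop on an object; the grip force is fixed at half the most. Time passes only in rows, so rows that do not move let the fingers close. It gives the time, the measured TCP pose, the force and the opening at its end, in the units of the state.
- get_obs(): the state, without advancing time (a new reading comes with each control period).
- get_image(name): name is "scene" or "top" or "wrist"; returns a dict with "pixels" (384x512x3 uint8, red, green, blue), "mtx" (3x3 intrinsics, pixels), "view" (4x4, takes a point from world to camera coordinates). Camera axes: x right, y down, z forward; pixel columns grow to the right and rows downward; lengths in mm; the calibration is good to about 2 mm. A picture is of the moment at which its call begins. There is no depth.
- close_job(): hands the job in, once; it reports no verdict.
The state is a dict: "t": time; "qpos": joint angles; "qvel": joint speeds; "joint_torque": joint torques, N m; "ee_pos": TCP position; "orientation": TCP orientation; "ft_force": force on the tool from outside, world axes, zero at the start; "moment": the same for the moment, N m; "width": finger opening in mm.
Only numpy, scipy, OpenCV 4.12 (cv2) and the standard library are available. Lean on these libraries where they do the work, as an engineer would, in place of code of your own. Each camera call takes 0.05 s, during which the arm holds its last target.

### The job

Press the plunger of the seal-blank dispenser all the way down once, so that a single metal blank comes out of its front, and let the plunger come back up. Then push that blank along the table, aside into the low three-sided wooden bay that has the sealing pliers lying behind it, until it lies flat and wholly inside the bay. Pick nothing up, let no second blank out and leave everything else where it is.

Things in the scene. Friction and masses are not known exactly. Their poses are not given: they have to be found in the camera images.
- dispenser: grey metal dispenser screwed to the worktop, 44 mm wide (75 mm over its 3 mm high flanges), from x = -21 to +112 mm in its own frame. In front an open-topped magazine (42 x 44 mm, 46 mm high) holds four blanks in a stack; behind it a 32 mm high housing carries the plunger. Origin: on the worktop, on the magazine's axis. Its own -x axis is the way a blank comes out
- slot (a point): middle of the slot (11 mm high, at the worktop) in the dispenser's front, 21 mm before its origin. A full press drives a flat pusher out of it, which slides the bottom blank along the worktop and leaves its centre about 78 mm in front of the dispenser's origin (more after a fast press); the pusher goes back as the plunger rises, and the next blank drops into place
- plunger (a joint): the plunger, in m: 0 = up, 0.026 = fully down; sprung (4 N at the start, 7 N at the bottom; about 7 to 12 N with the friction of the blanks), comes back by itself when let go
- plunger_top (a point): centre of the top of the plunger's round black cap (34 mm across, 10 mm thick), 58 mm behind the dispenser's origin (its own +x) and 76 mm above the worktop when up, 50 mm when down; pressed straight down
- blank_1: the bottom blank of the stack, the one that comes out: a round metal disc, 32 mm across, 10 mm thick, about 20 g, lying flat. Origin: centre of its underside; its yaw means nothing
- blank_2: the next blank, of the same size, on top of blank_1 in the magazine; it must stay in the dispenser. Origin: centre of its underside
- bay_left: three-sided bay of dark wood strips (6 mm thick, 12 mm high) fixed on the worktop left (+y) of the dispenser, no floor; inside 50 mm deep (x), 70 mm wide (y). Origin: on the worktop, centre of the inside. Its own -x axis points out of its open mouth, 25 mm from the origin, which faces right (-y), give or take 0.25 rad; the back strip is at x = +25 mm
- bay_right: three-sided bay of dark wood strips (6 mm thick, 12 mm high) fixed on the worktop right (-y) of the dispenser, no floor; inside 50 mm deep (x), 70 mm wide (y). Origin: on the worktop, centre of the inside. Its own -x axis points out of its open mouth, 25 mm from the origin, which faces left (+y), give or take 0.25 rad; the back strip is at x = +25 mm
- seal_pliers: pair of sealing pliers, red handles, dark jaws, 58 x 197 x 16 mm, lying flat, its length along world x, just beyond the back of one of the two bays (its origin is 0.09 to 0.19 m from that bay's origin; more than 0.4 m from the other). Stays where it is. Origin: centre of its underside
- stapler: desk stapler, red and black, 34 x 125 x 47 mm, its length along world x, just beyond the back of the other bay. Stays where it is. Origin: centre of its underside
- weight_200: brass scale weight with knob, 29 mm wide, 36 mm high, standing between the robot and the work; bystander. Origin: centre of its underside
- rubber_stamp_1: rubber stamp with a red handle, 27 x 34 x 77 mm, bystander. Origin: centre of its underside
- glue_jar: glue jar with a red cap, 56 mm wide, 95 mm high, bystander. Origin: centre of its underside
- label_roll: white roll of labels, 66 mm wide, 40 mm high, standing to the left of the dispenser, bystander. Origin: centre of its underside
There are look-alikes about, which are no part of the job. Leave any blue look-alike of the dispenser alone.

How it is judged:
By the outcome, as a careful person would: the job done as asked, in the order asked, and still so for the second after the job is handed in, with the robot touching nothing.
It also fails if it takes over 64 s, if anything falls off the work surface, if the arm or the gripper's body presses on something with over 40 N, if the wrist force passes 120 N, or if a joint passes its speed limit or range.

## Working session

There is one attempt and no reset: what is moved stays moved. The work goes in short steps, Python scripts to look and compute and a shell command to move; the robot and the scene stay as the last step left them, time stands still between calls to the robot, and variables do not carry over. Pictures are saved under pics/ and viewed, and the job is handed in when it is done.

```bash
ls; mkdir -p pics; python3 - <<'E'
from workcell import *
import cv2
print(get_obs())
for n in ("scene","top","wrist"):
    i=get_image(n); cv2.imwrite(f"pics/{n}0.png",cv2.cvtColor(i["pixels"],cv2.COLOR_RGB2BGR)); print(n,i["mtx"].round(1).tolist(),i["view"].round(3).tolist())
E
```

```text
pics
{'t': 0.0, 'qpos': array([-1.17798338e+00,  4.23830638e-01,  1.63069932e+00, -3.14782471e-05,
        1.08857070e+00, -1.90098427e-02]), 'qvel': array([-0.00250803,  0.00128354,  0.00043373, -0.00013554, -0.00097625,
        0.00016125]), 'joint_torque': array([ 2.75845247e-03, -5.44625545e+01, -2.73665214e+01,  6.45677629e-02,
        2.28633697e-02, -1.18062217e-04]), 'ee_pos': array([ 249.97261383, -572.22788087,  221.90439481]), 'orientation': array([ 0.90155762,  1.37763259, -0.90019774]), 'ft_force': array([-0.52008312, -0.00596686,  0.09382668]), 'moment': array([ 0.00561557, -0.01373113, -0.03284796]), 'width': 87.63134142178271}
scene [[468.3, 0.0, 256.0], [0.0, 468.3, 186.2], [0.0, 0.0, 1.0]] [[-0.58, -0.814, -0.022, 353.683], [-0.406, 0.312, -0.859, 263.499], [0.706, -0.489, -0.511, 939.395], [0.0, 0.0, 0.0, 1.0]]
top [[422.8, 0.0, 252.5], [0.0, 422.8, 188.6], [0.0, 0.0, 1.0]] [[-0.025, -1.0, -0.017, 49.408], [-0.99, 0.027, -0.141, 584.496], [0.141, 0.014, -0.99, 1327.972], [0.0, 0.0, 0.0, 1.0]]
wrist [[342.9, 0.0, 251.9], [0.0, 342.9, 189.0], [0.0, 0.0, 1.0]] [[0.4, -0.916, -0.001, -624.353], [-0.886, -0.387, 0.256, -30.468], [-0.235, -0.102, -0.967, 390.266], [0.0, 0.0, 0.0, 1.0]]
```

View pics/scene0.png

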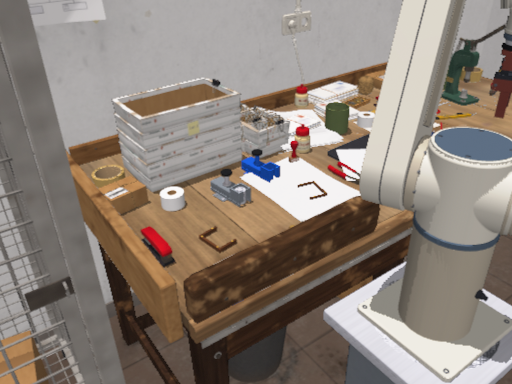

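View pics/top0.png

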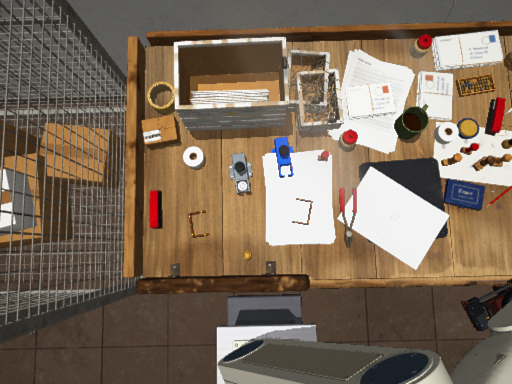

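View pics/wrist0.png

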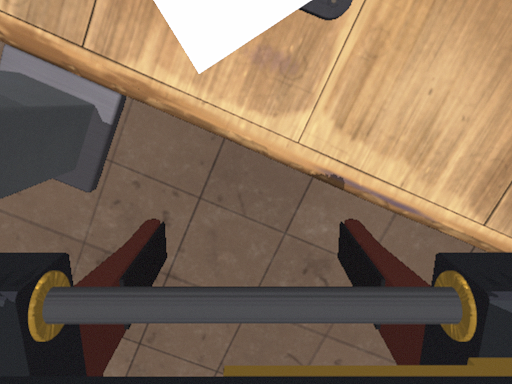

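The top view shows the grey dispenser at about (240,172) and a blue look-alike at (283,155). The left bay is at (198,224) with the stapler at (155,209), and the right bay is at (303,211) with the red-handled pliers at (347,215). I'll zoom in.

```bash
cat > h.py <<'E'
import numpy as np, cv2
from workcell import *
def ray(im,u,v,z):
    K=im["mtx"];V=im["view"];R=V[:3,:3];t=V[:3,3]
    c=-R.T@t; d=R.T@np.linalg.inv(K)@np.array([u,v,1.])
    return c+d*(z-c[2])/d[2]
def proj(im,p):
    q=im["view"][:3,:3]@np.array(p,float)+im["view"][:3,3]; q=im["mtx"]@q; return q[:2]/q[2]
def tri(a,pa,b,pb):
    A=[]
    for im,p in((a,pa),(b,pb)):
        P=im["mtx"]@im["view"][:3]
        A+= [p[0]*P[2]-P[0],p[1]*P[2]-P[1]]
    A=np.array(A); X=np.linalg.lstsq(A[:,:3],-A[:,3],rcond=None)[0]; return X
def crop(im,u0,v0,u1,v1,f,fn):
    c=cv2.cvtColor(im["pixels"][v0:v1,u0:u1],cv2.COLOR_RGB2BGR)
    cv2.imwrite(fn,cv2.resize(c,None,fx=f,fy=f,interpolation=cv2.INTER_CUBIC))
E
python3 - <<'E'
from h import *
t=get_image("top"); s=get_image("scene")
crop(t,215,130,375,250,5,"pics/topc.png"); crop(s,190,130,360,220,4.7,"pics/scenec.png")
E
```

```text
(no output)
```

View pics/topc.png

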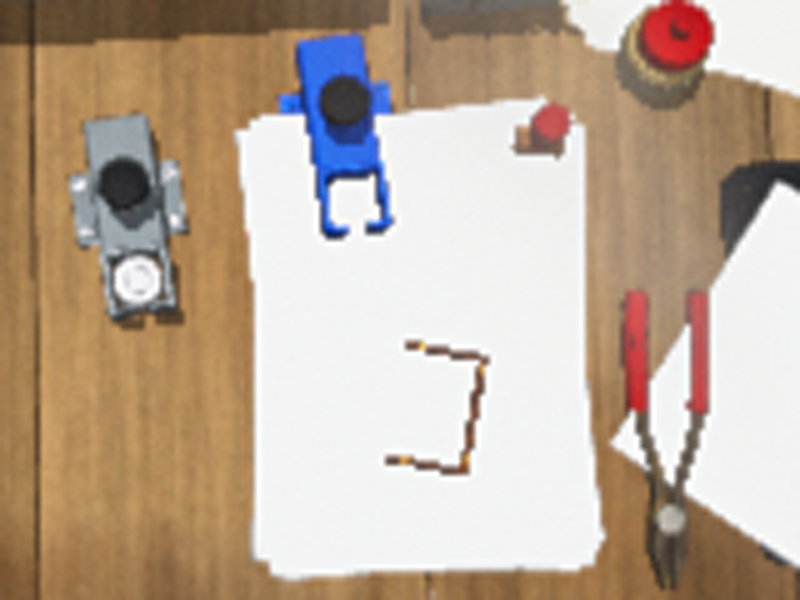

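View pics/scenec.png

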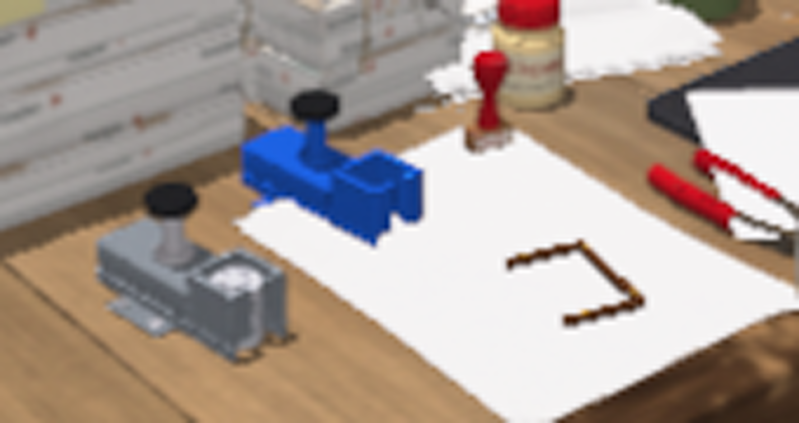

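Possible confusions, by top-view pixel:
- **Dispenser:** grey (240,172) against blue (283,155). I choose the grey one.
- **Bay:** the left one (198,224) has the stapler behind it, and the right one (303,211) has the pliers behind it at (347,215). I choose the right one.

The crops confirm both choices. Next I'll measure them.

```bash
cat > m1.py <<'E'
from h import *
t=get_image("top"); s=get_image("scene")
def blobs(im,roi,f,amin=8):
    u0,v0,u1,v1=roi; a=im["pixels"][v0:v1,u0:u1].astype(int); m=f(a).astype(np.uint8)
    n,l,st,c=cv2.connectedComponentsWithStats(m,connectivity=8)
    return [(st[i,4],(c[i]+[u0,v0]).round(1).tolist(),(st[i,:4]+[u0,v0,0,0]).tolist()) for i in range(1,n) if st[i,4]>=amin]
black=lambda a:a.max(2)<45
print("top cap",blobs(t,(230,155,255,180),black)); print("scene cap",blobs(s,(215,160,240,182),black))
white=lambda a:a.min(2)>190
print("top blank",blobs(t,(232,178,252,196),white)); print("scene blank",blobs(s,(230,180,252,200),white))
dark=lambda a:(a.max(2)<170)
print("bay",blobs(t,(285,190,318,230),dark)); print(blobs(s,(290,170,335,205),dark))
E
python3 m1.py
python3 - <<'E'
from h import *
t=get_image("top"); s=get_image("scene")
for p,z in (((240,166.9),76),((242.4,185.7),40)): print(ray(t,*p,z).round(1))
for p,z in (((227,172.5),76),((241,189),40)): print(ray(s,*p,z).round(1))
# bay corners from crop
for p in ((408,344),(484,358),(464,469),(390,460)): print(ray(t,215+p[0]/5,130+p[1]/5,12).round(1))
for p in ((512,264),(583,243),(640,300),(570,320)): print('s',ray(s,190+p[0]/4.7,130+p[1]/4.7,12).round(1))
print('pl',ray(t,347,215,8), 'w',ray(t,248,255,36),'stamp',ray(t,323,156,40),'jar',ray(t,349,136,95),'roll',ray(t,193,156,40), 'blue', ray(t,284,150,76),ray(t,286,175,40))
E
```

```text
top cap [(np.int32(28), [240.3, 166.7], [236, 163, 9, 9])]
scene cap [(np.int32(57), [226.0, 172.1], [221, 169, 11, 7])]
top blank [(np.int32(64), [242.1, 185.6], [238, 182, 9, 9])]
scene blank [(np.int32(25), [248.5, 181.4], [244, 180, 8, 5]), (np.int32(28), [240.0, 188.7], [235, 187, 10, 4])]
bay [(np.int32(25), [305.8, 200.3], [300, 199, 13, 4]), (np.int32(59), [306.6, 216.7], [297, 204, 15, 21])]
[(np.int32(35), [330.7, 171.7], [325, 170, 10, 6]), (np.int32(125), [314.1, 189.7], [298, 181, 29, 19])]
[651.6  71.7  76. ]
[596.3  66.7  40. ]
[641.4  75.7  76. ]
[593.1  62.3  40. ]
[ 552.  -109.9   12. ]
[ 541.4 -159.4   12. ]
[ 469.  -143.1   12. ]
[476.1 -95.1  12. ]
s [ 542.4 -106.2   12. ]
s [ 535.  -158.3   12. ]
s [ 462.8 -140.    12. ]
s [471.4 -91.7  12. ]
pl [ 494.65079997 -273.00699005    8.        ] w [373.4930557   53.77682102  36.        ] stamp [ 687.27419526 -199.04490155   40.        ] jar [ 737.36906772 -275.2369494    95.        ] roll [699.47920469 226.99031681  40.        ] blue [702.5689559  -70.09462708  76.        ] [627.63523022 -75.98808643  40.        ]
```

```bash
cat >> h.py <<'E'
from scipy.spatial.transform import Rotation as Ro
def tool():
    o=get_obs(); return o["ee_pos"],Ro.from_rotvec(o["orientation"]).as_matrix(),o
def rows(target_p,target_R,claw=None):
    p,R,o=tool()
    d=R.T@(np.array(target_p)-p)/10
    r=Ro.from_matrix(R.T@target_R).as_rotvec(degrees=True)
    print("shift cm (tool now)",d.round(2),"rotvec deg",r.round(2))
def Rdown(yaw): # tool x down, tool z at angle yaw from world x
    z=np.array([np.cos(yaw),np.sin(yaw),0]); x=np.array([0,0,-1.]); return np.stack([x,np.cross(z,x),z],1)
E
python3 - <<'E'
from h import *
p,R,o=tool(); print(R.round(3)); w=get_image("wrist"); V=w["view"]; c=-V[:3,:3].T@V[:3,3]; print("cam",c.round(1),"in tool",(R.T@(c-p)).round(1))
z=R[:,2]; print("yaw jaws",np.degrees(np.arctan2(z[1],z[0])))
t=get_image("top")
for p_ in((180,128),(285,122),(300,127),(335,128),(178,108),(285,103)): print(p_,ray(t,*p_,0).round(0),ray(t,*p_,150).round(0))
for yaw in (90,-90): rows((520,-20,260),Rdown(np.radians(yaw)))
E
```

```text
[[-0.     0.916  0.4  ]
 [ 0.     0.4   -0.916]
 [-1.    -0.    -0.   ]]
cam [ 314.7 -544.6  385. ] in tool [-162.4   70.4    0. ]
yaw jaws -66.40455024659894
(180, 128) [808. 277.   0.] [763. 249. 150.]
(285, 122) [818. -82.   0.] [772. -71. 150.]
(300, 127) [ 799. -132.    0.] [ 755. -116.  150.]
(335, 128) [ 792. -251.    0.] [ 749. -222.  150.]
(178, 108) [879. 284.   0.] [827. 255. 150.]
(285, 103) [885. -84.   0.] [832. -74. 150.]
shift cm (tool now) [ -3.73  46.85 -39.85] rotvec deg [-156.4   -0.     0. ]
shift cm (tool now) [ -3.73  46.85 -39.85] rotvec deg [23.6  0.   0. ]
```

```bash
python3 -m crank '[[[0,4.8,-4],[0,0,0],0],[[0,4.8,-4],[0,0,0],0],[[0,4.8,-4],[0,0,0],0],[[0,4.8,-4],[0,0,0],0],[[0,4.8,-4],[0,0,0],0]]'
python3 -m crank '[[[0,4.8,-4],[0,0,0],0],[[0,4.8,-4],[0,0,0],0],[[0,4.8,-4],[0,0,0],0],[[0,4.8,-4],[0,0,0],0],[[0,4.8,-4],[0,0,0],0]]'
python3 -m crank '[[[0,4.8,-4],[0,0,0],0],[[0,0,0],[8,0,0],0],[[0,0,0],[8,0,0],0],[[0,0,0],[7.6,0,0],0],[[0,0,0],[0,0,0],0]]'
python3 - <<'E'
from h import *
p,R,o=tool(); print(p.round(1),R.round(3).tolist(),o["width"],o["t"])
w=get_image("wrist"); cv2.imwrite("pics/w1.png",cv2.cvtColor(w["pixels"],cv2.COLOR_RGB2BGR)); np.savez("w1.npz",**w)
E
```

```text
t: 1.18
ee_pos: [390.8, -291.7, 223.0]
orientation: [0.901, 1.375, -0.901]
ft_force: [0.6, -0.6, -0.3]
width: 41.0
t: 1.8
ee_pos: [530.8, -12.0, 223.0]
orientation: [0.901, 1.376, -0.9]
ft_force: [0.9, 0.4, 0.4]
width: 0.6
t: 2.42
ee_pos: [558.0, 41.9, 222.7]
orientation: [1.208, 1.21, -1.208]
ft_force: [0.2, 0.2, 1.1]
width: 0.7
[558.   41.9 222.7] [[0.0, 1.0, 0.001], [0.0, 0.001, -1.0], [-1.0, 0.0, -0.0]] 0.7064999841022206 2.425
```

View pics/w1.png

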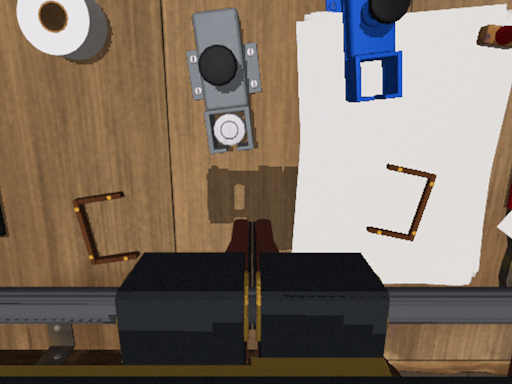

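The wrist view shows the grey dispenser with its cap at (216,66), the stack at (230,129) and its mouth at about (232,150). The right bay's corners are at (389,166), (434,177), (411,238) and (369,230). I'll take a second view shifted to the right.

```bash

python3 -m crank '[[[0,2,5],[0,0,0],0],[[0,2,5],[0,0,0],0],[[0,0,0],[0,0,0],0]]'
python3 - <<'E'
from h import *
w=get_image("wrist"); cv2.imwrite("pics/w2.png",cv2.cvtColor(w["pixels"],cv2.COLOR_RGB2BGR)); np.savez("w2.npz",**w)
for n in(1,2):
    w=dict(np.load(f"w{n}.npz")); cap0=proj(w,(648,73,76)); b=proj(w,(508,-127,12)); print(cap0,b)
E
```

```text
t: 2.85
ee_pos: [599.0, -61.1, 222.7]
orientation: [1.21, 1.207, -1.21]
ft_force: [-0.5, 0.4, -0.8]
width: 0.4
[215.87811818  74.42720447] [399.76173941 207.38089412]
[100.69921048 123.53204244] [308.15882209 240.70062682]
```

View pics/w2.png

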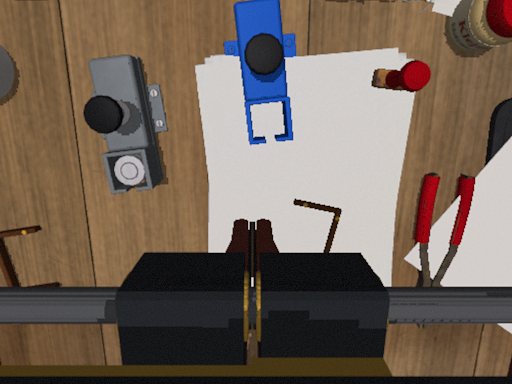

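```bash
cat > m2.py <<'E'
from h import *
W=[dict(np.load(f"w{n}.npz")) for n in(1,2)]
def blob(im,roi,f):
    u0,v0,u1,v1=roi; a=im["pixels"][v0:v1,u0:u1].astype(int); m=f(a).astype(np.uint8)
    cs,_=cv2.findContours(m,cv2.RETR_EXTERNAL,cv2.CHAIN_APPROX_NONE); c=max(cs,key=cv2.contourArea)
    e=cv2.fitEllipse(c); return np.array(e[0])+[u0,v0],e[1],cv2.contourArea(c)
black=lambda a:a.max(2)<50
caps=[blob(W[0],(190,38,245,92),black),blob(W[1],(78,90,130,138),black)]
white=lambda a:a.min(2)>165
bl=[blob(W[0],(208,110,250,150),white),blob(W[1],(105,152,152,188),white)]
print(caps,bl)
for c in(caps,bl):
    print("tri",tri(W[0],c[0][0],W[1],c[1][0]).round(1))
print("z76",[ray(W[i],*caps[i][0],73).round(1) for i in(0,1)]); print("z40",[ray(W[i],*bl[i][0],40).round(1) for i in(0,1)])
for i,roi in((0,(180,0,270,165)),(1,(75,45,175,205))): crop(W[i],*roi,4 if i else 3.6,f"pics/wc{i}.png")
crop(W[0],350,150,450,250,6,"pics/wbay.png")
E
python3 m2.py
```

```text
[(array([217.51511192,  64.96333313]), (37.24992752075195, 40.005699157714844), 1167.5), (array([103.26534653, 114.02290535]), (35.3521728515625, 39.758094787597656), 1101.0)] [(array([228.86714935, 129.04745483]), (29.341182708740234, 30.073650360107422), 691.0), (array([128.9990921 , 169.91965485]), (26.44676399230957, 28.96137046813965), 600.0)]
tri [656.1  71.9  71.2]
tri [598.6  65.   39.8]
z76 [array([655.9,  71.7,  73. ]), array([656.1,  71.1,  73. ])]
z40 [array([598.7,  65. ,  40. ]), array([598.7,  64.9,  40. ])]
```

```bash
python3 - <<'E'
import cv2
a,b=cv2.imread('pics/wc0.png'),cv2.imread('pics/wc1.png')
import numpy as np
h=max(a.shape[0],b.shape[0]);o=np.zeros((h,a.shape[1]+b.shape[1],3),'uint8');o[:a.shape[0],:a.shape[1]]=a;o[:b.shape[0],a.shape[1]:]=b
print(o.shape,a.shape);cv2.imwrite('pics/wcc.png',o[:600])
E
```

```text
(640, 724, 3) (594, 324, 3)
```

View pics/wcc.png

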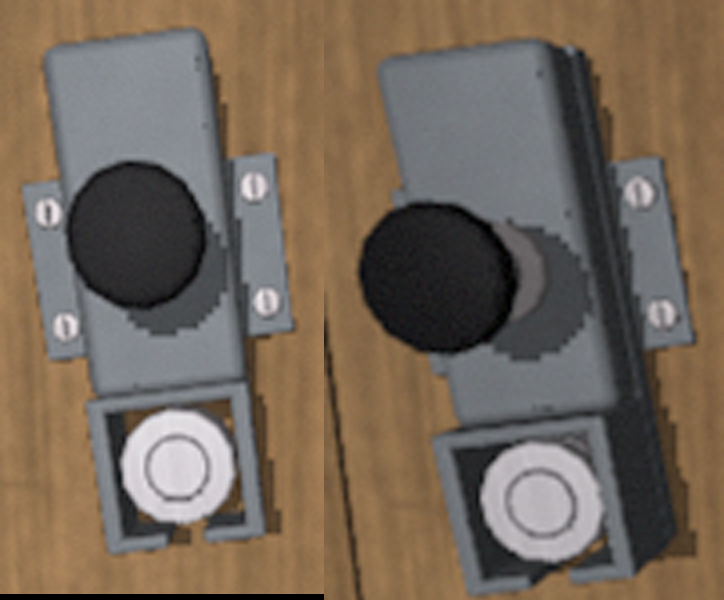

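View pics/wbay.png

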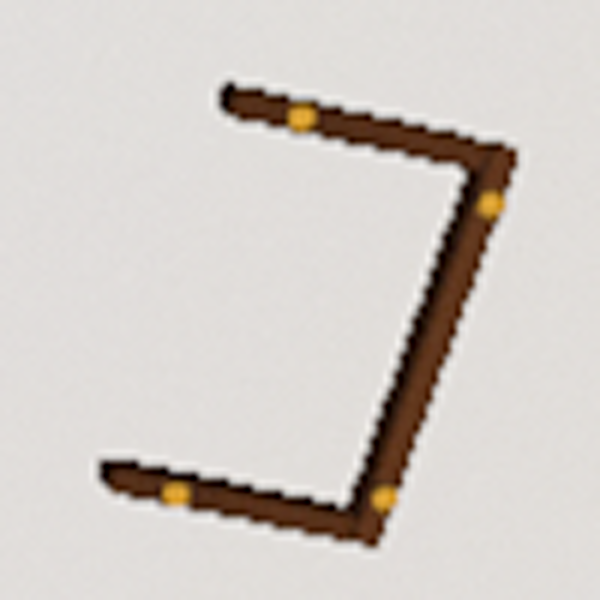

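```bash
python3 - <<'E'
from h import *
W=[dict(np.load(f"w{n}.npz")) for n in(1,2)]
P=[ray(W[0],350+a/6,150+b/6,12)[:2] for a,b in((230,102),(487,160),(368,528),(110,475))]
for p in P: print(p.round(1))
P=np.array(P); # strip midlines
inward=((P[1]-P[0])+(P[2]-P[3])); inward/=np.linalg.norm(inward); wid=P[0]-P[3]
print("widths",np.linalg.norm(P[0]-P[3]),np.linalg.norm(P[1]-P[2]),"depth",np.linalg.norm(P[1]-P[0]),np.linalg.norm(P[2]-P[3]))
back=(P[1]+P[2])/2; c=back-inward*28; mouth=(P[0]+P[3])/2; print("inward",inward,"centre",c,"mouth mid",mouth)
for p in ((248.5,118.5),(231.5,120),(295.5,149),(310,155)): pass
t=get_image("top"); s=get_image("scene")
for fn,im,r in(("pics/ct.png",t,(165,30,350,140)),("pics/cs.png",s,(105,70,300,190))): crop(im,*r,4,fn)
rows((656,71.5,86),Rdown(-np.pi/2))
E
```

```text
[ 554.9 -109.1]
[ 544. -158.]
[ 470.4 -144.7]
[481.4 -93.4]
widths 75.14894614028739 74.76131025701171 depth 50.137658030973405 52.48293684674384
inward [-0.21355773 -0.97693045] centre [ 513.17605938 -124.03844085] mouth mid [ 518.15405446 -101.26635458]
shift cm (tool now) [ 13.64   5.89 -12.91] rotvec deg [ 0.05 -0.02  0.05]
```

View pics/ct.png

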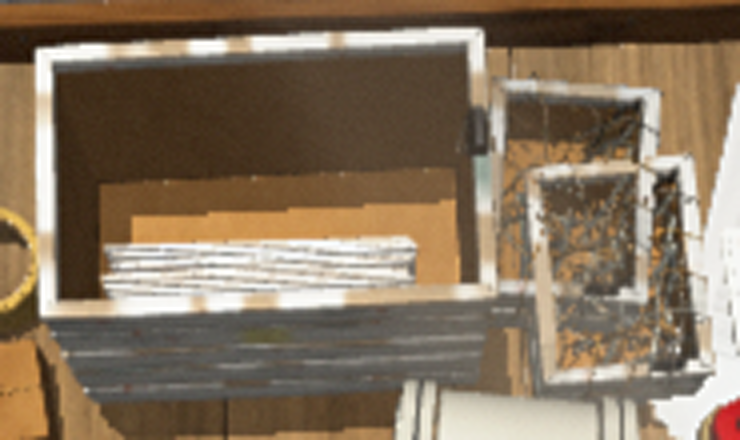

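View pics/cs.png

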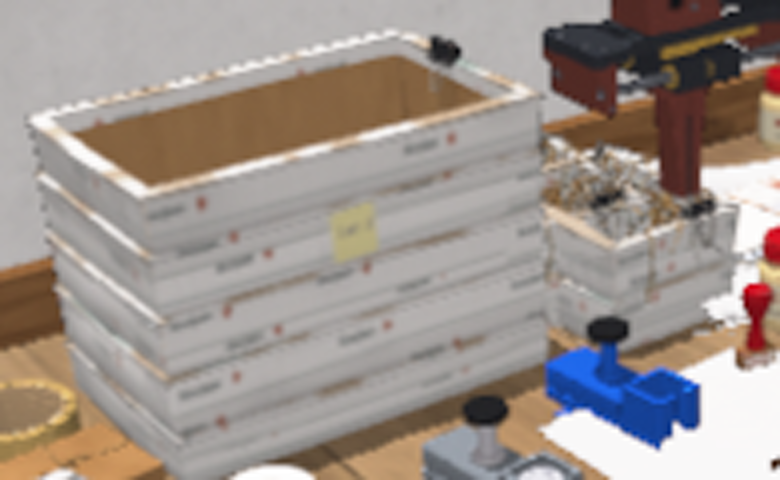

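Measurements:

| Item | Measured (mm) | Check |
|---|---|---|
| Cap | (656.0, 71.5), height about 71–73 at blob middle | agrees with 76 mm for the cap top |
| Magazine stack | (598.7, 65.0), top at 39.8 | 57.7 mm from the cap, against 58 given |
| Right bay centre | (513, -124) | strip midlines 75 mm apart, against 76 expected |

Next I'll move above the cap and press.

```bash

python3 -m crank '[[[2,2.95,-6.45],[0,0,0],0],[[2,2.95,-6.45],[0,0,0],0],[[4.5,0,0],[0,0,0],0],[[4.5,0,0],[0,0,0],0],[[0,0,0],[0,0,0],0]]'
python3 - <<'E'
from h import *
s=get_image("scene"); crop(s,180,90,340,210,5,"pics/s3.png"); w=get_image("wrist"); cv2.imwrite("pics/w3.png",cv2.cvtColor(w["pixels"],cv2.COLOR_RGB2BGR))
print(get_obs()["ee_pos"],get_obs()["ft_force"])
t=get_image("top")
print("crate corner",tri(t,(288.7,103.7),s,(241,93.8)))
E
```

```text
t: 3.62
ee_pos: [644.5, 52.6, 95.5]
orientation: [1.203, 1.216, -1.213]
ft_force: [-0.5, -0.2, -0.1]
width: 0.4
[648.08556036  52.09363378  99.71803713] [0.14062753 0.22978172 0.76182589]
crate corner [800.33200224 -81.61530732 227.39017702]
```

View pics/s3.png

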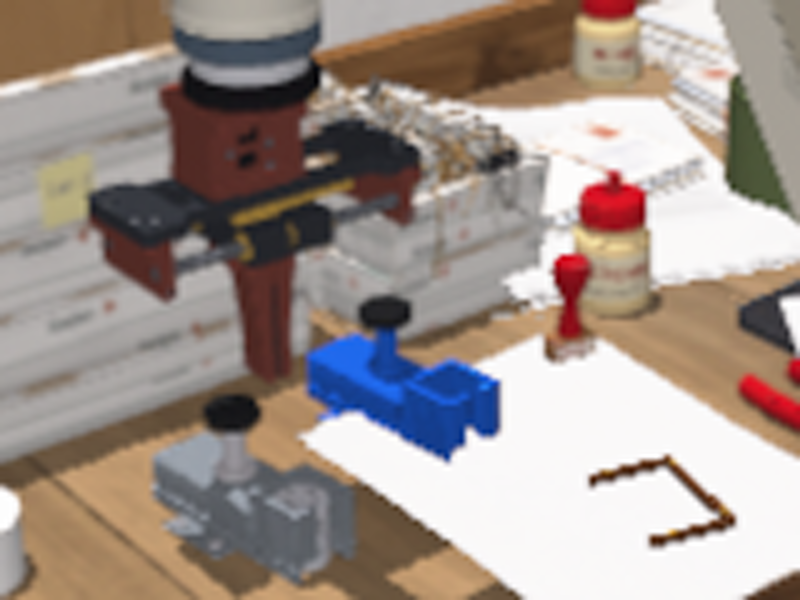

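View pics/w3.png

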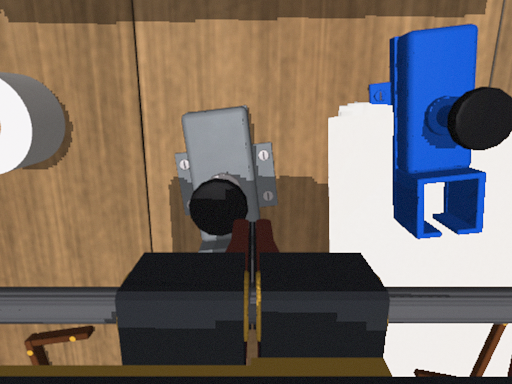

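The move stopped short because of the speed limits: the TCP is at (648,52,100), not yet over the cap, which the wrist view shows at (218,207). I'll correct this in slower rows.

```bash

python3 -m crank '[[[0,0.4,-1],[0,0,0],0],[[0,0.4,-0.95],[0,0,0],0],[[0,0,0],[0,0,0],0],[[0,0,0],[0,0,0],0]]'
python3 - <<'E'
from h import *
w=get_image("wrist"); cv2.imwrite("pics/w4.png",cv2.cvtColor(w["pixels"],cv2.COLOR_RGB2BGR))
s=get_image("scene"); crop(s,200,110,300,200,6,"pics/s4.png"); 
rows((656,71.5,76),Rdown(-np.pi/2)); print(get_obs()["ee_pos"],get_obs()["ft_force"])
E
```

```text
t: 4.28
ee_pos: [656.0, 70.8, 98.9]
orientation: [1.209, 1.209, -1.209]
ft_force: [1.1, 0.3, -0.4]
width: 0.8
shift cm (tool now) [ 2.27  0.02 -0.1 ] rotvec deg [-0.01  0.    0.02]
[655.79361357  70.55105899  98.69591679] [ 0.01651108 -0.19010257 -0.21694709]
```

View pics/w4.png

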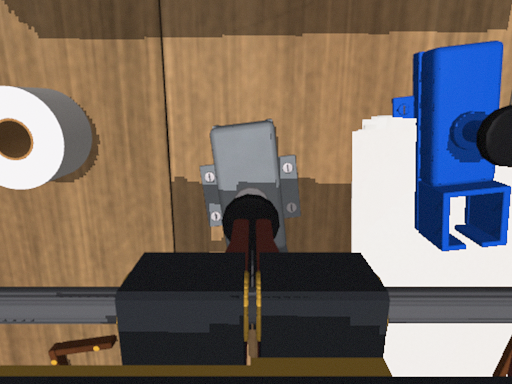

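View pics/s4.png

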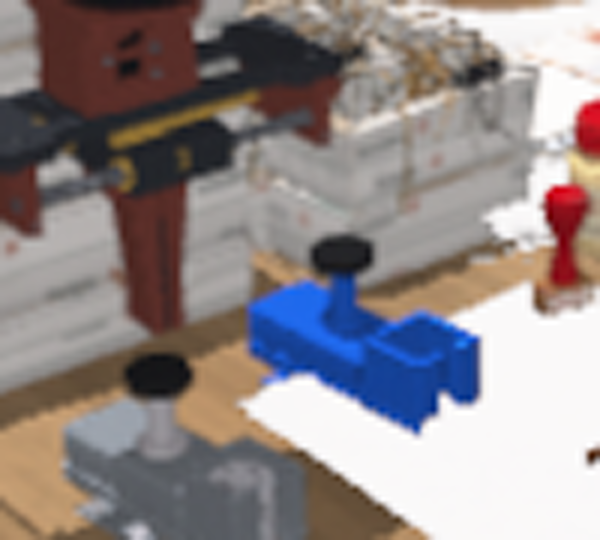

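The tool is centred over the cap: the fingers meet it at about (251,218). I'll press slowly and watch the force.

```bash

python3 -m crank '[[[1,0,-0.05],[0,0,0],0],[[0.9,0,-0.05],[0,0,0],0],[[0.4,0,0],[0,0,0],0],[[0.3,0,0],[0,0,0],0],[[0.3,0,0],[0,0,0],0]]'
python3 -m crank '[[[0.3,0,0],[0,0,0],0],[[0.3,0,0],[0,0,0],0],[[0.3,0,0],[0,0,0],0],[[0.3,0,0],[0,0,0],0],[[0,0,0],[0,0,0],0]]'
```

```text
t: 5.0
ee_pos: [655.4, 71.6, 70.0]
orientation: [1.208, 1.21, -1.211]
ft_force: [-4.8, 0.2, 8.4]
width: 0.1
t: 5.62
ee_pos: [655.3, 71.6, 57.8]
orientation: [1.208, 1.21, -1.211]
ft_force: [-3.9, -0.8, 5.9]
width: 0.7
```

```bash

python3 -m crank '[[[0.3,0,0],[0,0,0],0],[[0.3,0,0],[0,0,0],0],[[0.2,0,0],[0,0,0],0],[[0,0,0],[0,0,0],0]]'
```

```text
t: 6.12
ee_pos: [655.4, 71.6, 50.4]
orientation: [1.208, 1.21, -1.21]
ft_force: [-5.2, -0.3, 8.7]
width: 0.3
```

```bash

python3 -m crank '[[[0.1,0,0],[0,0,0],0],[[0.1,0,0],[0,0,0],0],[[0,0,0],[0,0,0],0]]'
python3 - <<'E'
from h import *
s=get_image("scene"); crop(s,200,110,360,230,5,"pics/s5.png"); print(get_obs()["ee_pos"],get_obs()["ft_force"])
E
```

```text
t: 6.5
ee_pos: [655.5, 71.6, 50.2]
orientation: [1.209, 1.21, -1.21]
ft_force: [-10.3, -0.5, 23.3]
width: 0.3
[655.55484052  71.59666103  50.18136439] [-10.3641393   -1.45075269  24.13118042]
```

View pics/s5.png

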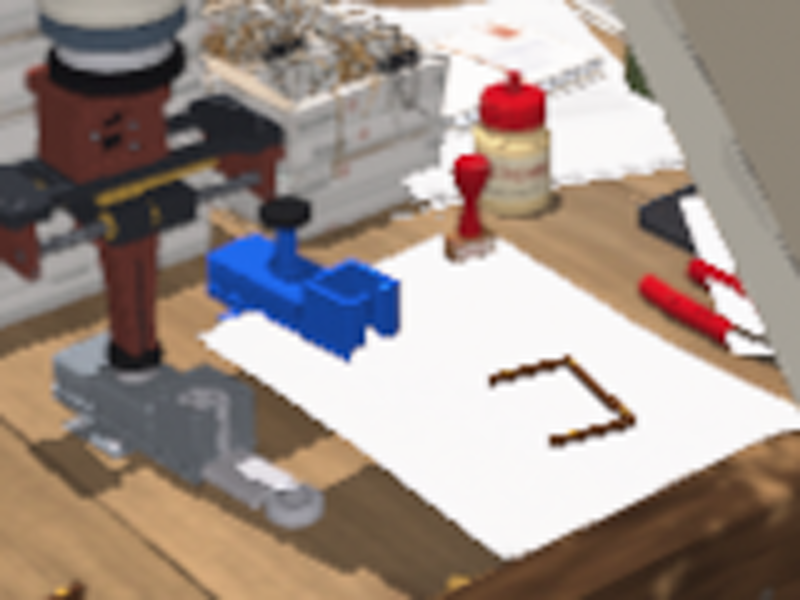

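The plunger is fully down: it stopped hard at z = 50.2, where the force rose from 9 to 24 N. The blank lies in front of the extended pusher, at about (293,505) in the crop. Now I'll release the plunger.

```bash

python3 -m crank '[[[-0.5,0,0],[0,0,0],0],[[-0.5,0,0],[0,0,0],0],[[-1,0,0],[0,0,0],0],[[-1.5,0,0],[0,0,0],0],[[-3,0,0],[0,0,0],0]]'
python3 -m crank '[[[-5,-1,0],[0,0,0],0],[[-3,-5,0],[0,0,0],0],[[0,-5,0],[0,0,0],0],[[0,0,0],[0,0,0],0],[[0,0,0],[0,0,0],0]]'
python3 - <<'E'
from h import *
w=get_image("wrist"); np.savez("w6.npz",**w); cv2.imwrite("pics/w6.png",cv2.cvtColor(w["pixels"],cv2.COLOR_RGB2BGR)); s=get_image("scene"); crop(s,200,130,300,220,6,"pics/s6.png");print(get_obs()["ee_pos"],get_obs()["ft_force"])
E
```

```text
t: 7.18
ee_pos: [655.5, 71.7, 112.8]
orientation: [1.209, 1.21, -1.21]
ft_force: [-0.2, 0.6, -0.8]
width: 0.6
t: 7.8
ee_pos: [547.3, 71.9, 193.7]
orientation: [1.211, 1.208, -1.207]
ft_force: [0.3, 0.2, -0.5]
width: 0.6
[547.53339968  71.84254313 193.11654964] [ 0.24050358 -0.6645776  -0.54462442]
```

View pics/w6.png

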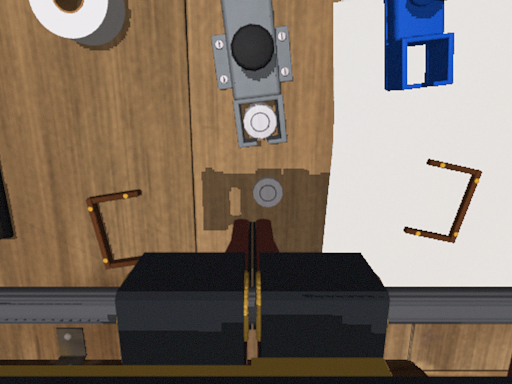

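View pics/s6.png

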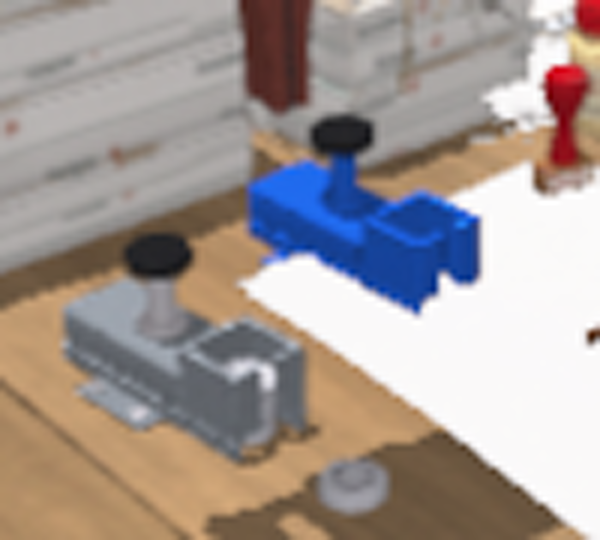

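```bash
python3 - <<'E'
from h import *
w=dict(np.load("w6.npz")); 
g=cv2.cvtColor(w["pixels"],cv2.COLOR_RGB2GRAY)
r=w["pixels"][172:214,246:290].astype(int); m=((r.max(2)-r.min(2))<22).astype(np.uint8)&(r.max(2)>85)
cs,_=cv2.findContours(m.astype(np.uint8),cv2.RETR_EXTERNAL,cv2.CHAIN_APPROX_NONE); c=max(cs,key=cv2.contourArea); (u,v),rad=cv2.minEnclosingCircle(c); u+=246;v+=172; print(u,v,rad)
b=ray(w,u,v,8); print("blank w",b); 
t=get_image("top"); 
crop(t,215,130,315,230,6,"pics/t6.png")
inw=np.array([-.2136,-.977]); 
pre=b[:2]-inw*36; fin=np.array([513.2,-124.0])+inw*3-inw*22.5
print("pre",pre,"fin",fin,"q",get_obs()["qpos"].round(2)); rows((*pre,40),Rdown(np.radians(-12.3)))
E
```

```text
267.333984375 191.64453125 15.37000560760498
blank w [523.04554233  55.77984249   8.        ]
pre [530.73514233  90.95184249] fin [ 517.3652 -104.9485] q [0.11 0.35 1.82 0.   0.97 1.68]
shift cm (tool now) [15.28 -1.68 -1.91] rotvec deg [-7.771e+01  3.000e-02 -5.000e-02]
```

View pics/t6.png

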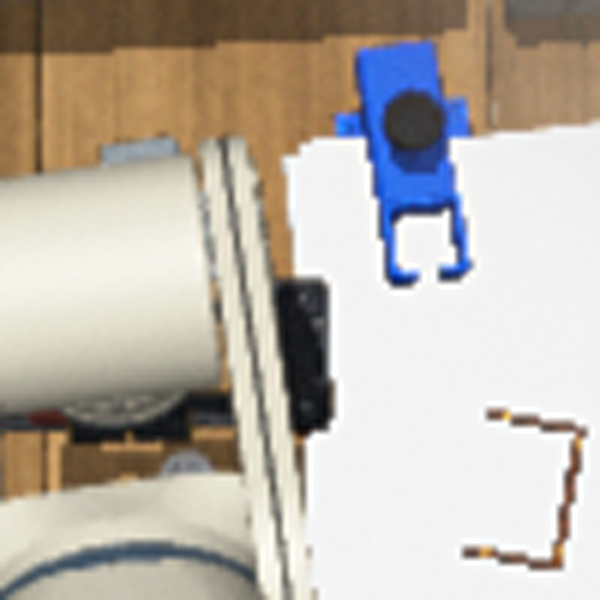

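The wrist view puts the blank at (523,56), against (521,56) predicted. The plunger is back up and the stack has dropped by one. Now I'll turn the jaws across the push direction, with an opening of 20 mm so the disc nests between the fingertips.

```bash

python3 -m crank '[[[0,-1.7,-1.9],[0,0,0],2],[[0,0,0],[-9.7,0,0],2],[[0,0,0],[-9.7,0,0],2],[[0,0,0],[-9.7,0,0],2],[[0,0,0],[-9.7,0,0],2]]'
python3 -m crank '[[[0,0,0],[-9.7,0,0],2],[[0,0,0],[-9.7,0,0],2],[[0,0,0],[-9.7,0,0],2],[[0,0,0],[-9.7,0,0],2],[[0,0,0],[0,0,0],2]]'
python3 - <<'E'
from h import *
rows((530.7,91,40),Rdown(np.radians(-12.3))); print(get_obs()["ee_pos"],get_obs()["width"])
E
```

```text
t: 8.57
ee_pos: [529.9, 90.8, 192.4]
orientation: [0.693, 1.457, -0.693]
ft_force: [0.2, 0.2, -0.3]
width: 19.9
t: 9.2
ee_pos: [529.7, 90.8, 192.4]
orientation: [0.171, 1.564, -0.171]
ft_force: [0.6, -0.2, 0.1]
width: 20.1
shift cm (tool now) [15.24  0.05  0.09] rotvec deg [-0.2  -0.01  0.  ]
[529.70109534  90.75872581 192.42655845] 20.126741559196883
```

```bash

python3 -m crank '[[[4,0,0.1],[0,0,0],2],[[4,0,0],[0,0,0],2],[[4,0,0],[0,0,0],2],[[2,0,0],[0,0,0],2],[[0,0,0],[0,0,0],2]]'
python3 - <<'E'
from h import *
rows((530.7,91,4),Rdown(np.radians(-12.3))); print(get_obs()["ee_pos"],get_obs()["width"],get_obs()["ft_force"])
w=get_image("wrist"); cv2.imwrite("pics/w7.png",cv2.cvtColor(w["pixels"],cv2.COLOR_RGB2BGR)); s=get_image("scene"); crop(s,200,130,340,230,5.5,"pics/s7.png")
E
```

```text
t: 9.82
ee_pos: [529.1, 90.3, 51.1]
orientation: [0.172, 1.567, -0.173]
ft_force: [1.0, -0.3, -0.1]
width: 19.8
shift cm (tool now) [4.71 0.1  0.15] rotvec deg [-0.28 -0.18  0.07]
[529.12680138  90.34149597  51.09245648] 19.788653022568845 [ 1.01914495 -0.29839801 -0.07422624]
```

View pics/w7.png

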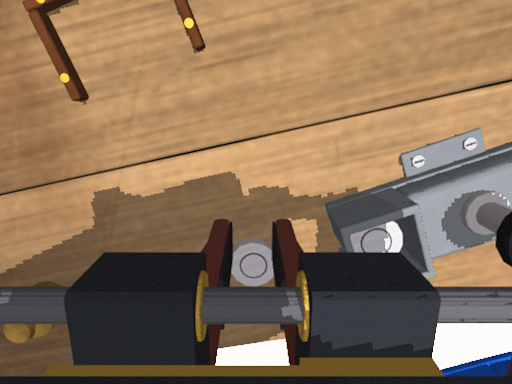

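View pics/s7.png

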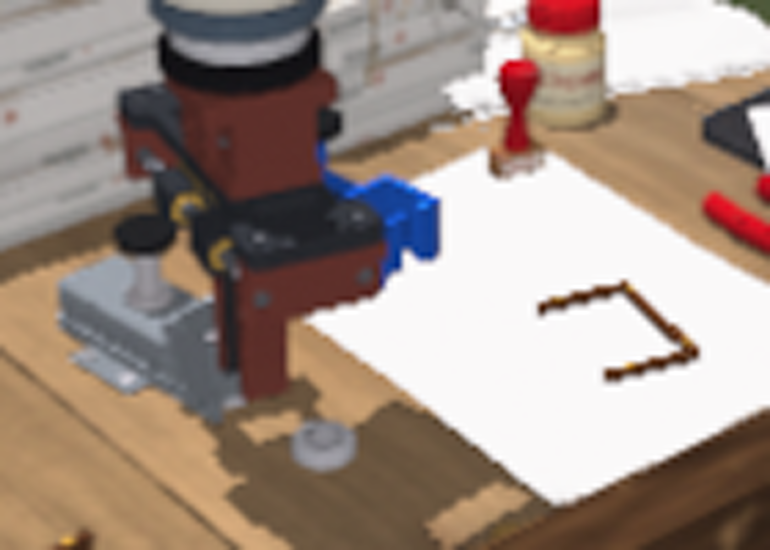

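The blank shows centred between the fingers, at (253,262) in the wrist view. I'll lower the fingers and begin the push.

```bash

python3 -m crank '[[[2,0,0.15],[0,0,0],2],[[1.6,0,0],[0,0,0],2],[[0.9,0,0],[0,0,0],2],[[0,0,0],[0,0,0],2]]'
python3 - <<'E'
from h import *
p,R,o=tool(); print(p,o["ft_force"],R[:,1],R[:,2]); rows((523.0+.2136*22.5,55.8+.977*22.5,4.5),Rdown(np.radians(-12.3))); 
E
```

```text
t: 10.42
ee_pos: [530.7, 90.1, 6.8]
orientation: [0.17, 1.566, -0.17]
ft_force: [0.4, -0.5, 0.4]
width: 20.1
[530.70125372  90.1037714    6.77061775] [ 0.42831306 -0.53391665  0.41306646] [ 2.14935217e-01  9.76628087e-01 -6.57311443e-04] [ 0.97662653 -0.21493606 -0.00176132]
shift cm (tool now) [ 0.23 -1.27 -0.02] rotvec deg [-0.11 -0.1   0.04]
```

```bash

python3 -m crank '[[[0.2,-0.5,0],[0,0,0],2],[[0,-0.4,0],[0,0,0],2],[[0,-0.4,0],[0,0,0],2],[[0,-0.4,0.06],[0,0,0],2],[[0,-0.4,0.06],[0,0,0],2]]'
python3 -m crank '[[[0,-0.6,0.1],[0,0,0],2],[[0,-0.6,0.1],[0,0,0],2],[[0,-0.6,0.1],[0,0,0],2],[[0,-0.6,0.1],[0,0,0],2],[[0,-0.6,0.1],[0,0,0],2]]'
python3 - <<'E'
from h import *
s=get_image("scene"); crop(s,200,130,340,230,5.5,"pics/s8.png"); print(tool()[0]); rows((517.4,-105,4.5),Rdown(np.radians(-12.3)))
w=get_image("wrist"); cv2.imwrite("pics/w8.png",cv2.cvtColor(w["pixels"],cv2.COLOR_RGB2BGR))
E
```

```text
t: 11.05
ee_pos: [528.2, 69.1, 5.9]
orientation: [0.17, 1.564, -0.17]
ft_force: [-0.4, 0.9, -0.4]
width: 19.8
t: 11.68
ee_pos: [526.5, 38.6, 5.8]
orientation: [0.17, 1.564, -0.17]
ft_force: [0.0, 0.9, 0.6]
width: 19.9
[526.39551784  38.12209974   5.73023756]
shift cm (tool now) [  0.13 -14.17   2.2 ] rotvec deg [-0.12 -0.01  0.01]
```

View pics/s8.png

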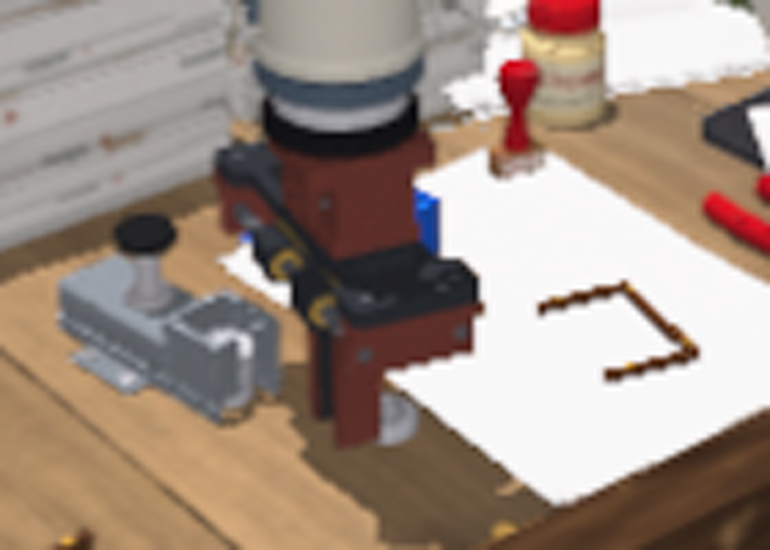

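View pics/w8.png

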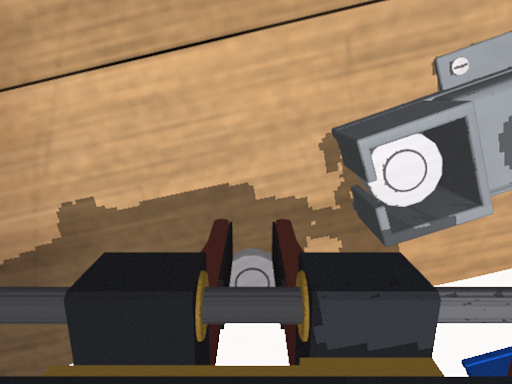

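The blank sits in the nest ahead of the fingers and moves with them. I'll continue the push.

```bash

python3 -m crank '[[[0.1,-0.7,0.11],[0,0,0],2],[[0,-0.7,0.11],[0,0,0],2],[[0,-0.7,0.11],[0,0,0],2],[[0,-0.7,0.11],[0,0,0],2],[[0,-0.7,0.11],[0,0,0],2]]'
python3 -m crank '[[[0,-0.7,0.11],[0,0,0],2],[[0,-0.7,0.11],[0,0,0],2],[[0,-0.7,0.11],[0,0,0],2],[[0,-0.5,0.1],[0,0,0],2],[[0,-0.3,0],[0,0,0],2]]'
python3 - <<'E'
from h import *
s=get_image("scene"); crop(s,220,130,360,230,5.5,"pics/s9.png"); print(tool()[0]); rows((517.4,-105,4.5),Rdown(np.radians(-12.3)))
t=get_image("top"); crop(t,235,160,365,260,6,"pics/t9.png")
E
```

```text
t: 12.4
ee_pos: [524.3, 3.2, 4.7]
orientation: [0.17, 1.564, -0.17]
ft_force: [-0.1, -0.1, -0.8]
width: 20.2
t: 13.02
ee_pos: [522.4, -25.9, 4.8]
orientation: [0.17, 1.564, -0.17]
ft_force: [0.3, -0.4, 0.2]
width: 20.2
[522.25008872 -26.03997972   4.74969865]
shift cm (tool now) [ 0.03 -7.82  1.22] rotvec deg [-0.12 -0.    0.  ]
```

View pics/s9.png

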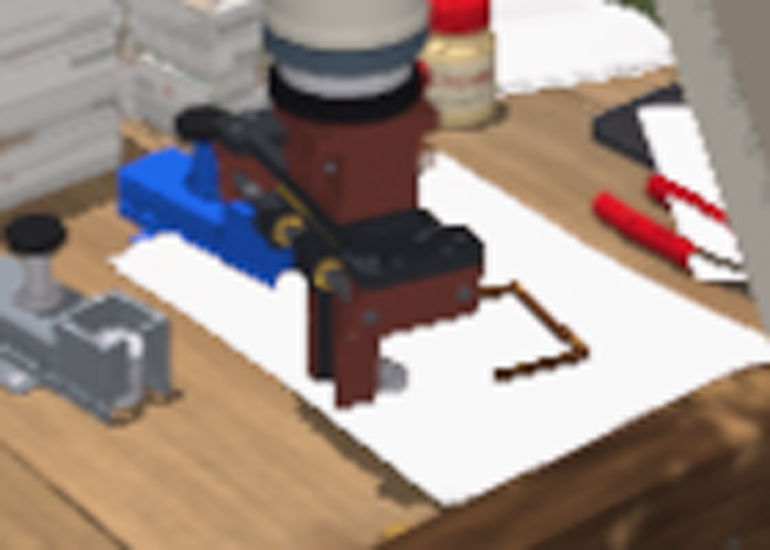

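View pics/t9.png

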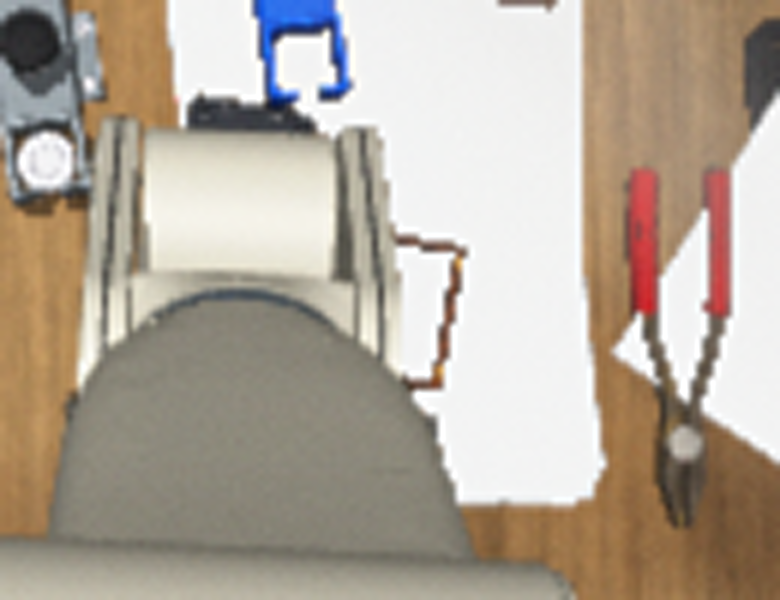

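```bash

python3 -m crank '[[[0,-0.5,0.08],[0,0,0],2],[[0,-0.7,0.11],[0,0,0],2],[[0,-0.7,0.11],[0,0,0],2],[[0,-0.7,0.11],[0,0,0],2],[[0,-0.7,0.11],[0,0,0],2]]'
python3 -m crank '[[[0,-0.7,0.11],[0,0,0],2],[[0,-0.7,0.11],[0,0,0],2],[[0,-0.6,0.1],[0,0,0],2],[[0,-0.5,0.08],[0,0,0],2],[[0,-0.4,0.06],[0,0,0],2]]'
python3 - <<'E'
from h import *
s=get_image("scene"); crop(s,240,130,380,230,5.5,"pics/s10.png"); print(tool()[0]); rows((517.4,-105,4.5),Rdown(np.radians(-12.3)))
E
```

```text
t: 13.75
ee_pos: [520.3, -59.5, 4.8]
orientation: [0.17, 1.564, -0.17]
ft_force: [-0.1, 0.0, -0.8]
width: 20.2
t: 14.38
ee_pos: [518.6, -88.5, 4.8]
orientation: [0.17, 1.564, -0.17]
ft_force: [-0.4, -0.1, -0.5]
width: 19.9
[518.55571104 -88.7775939    4.74422349]
shift cm (tool now) [ 0.02 -1.61  0.24] rotvec deg [-0.12  0.    0.  ]
```

View pics/s10.png

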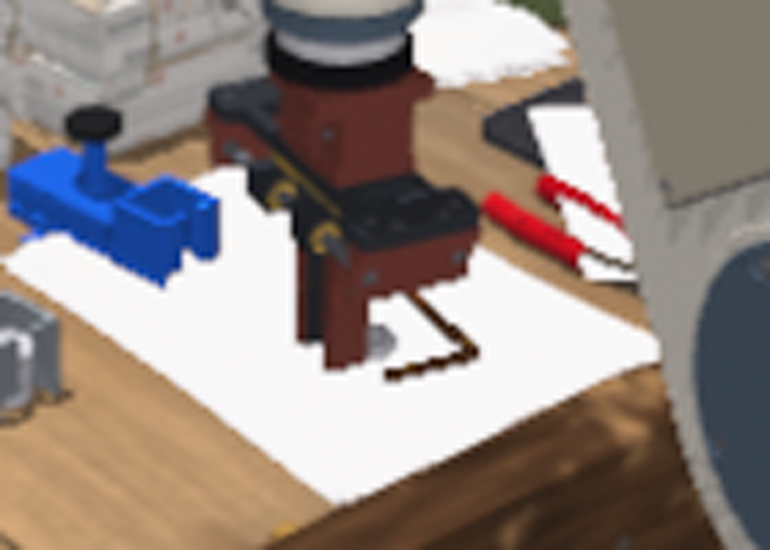

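```bash

python3 -m crank '[[[0,-0.4,0.06],[0,0,0],2],[[0,-0.4,0.06],[0,0,0],2],[[0,-0.3,0.05],[0,0,0],2],[[0,-0.3,0.05],[0,0,0],2],[[0,-0.2,0],[0,0,0],2]]'
python3 -m crank '[[[0,0,0],[0,0,0],2],[[0,0.5,0],[0,0,0],2],[[0,1.5,0],[0,0,0],2],[[0,2,0],[0,0,0],2],[[-5,2,0],[0,0,0],2]]'
python3 -m crank '[[[-6,0,0],[0,0,0],2],[[-6,2,0],[0,0,0],2],[[0,6,0],[0,0,0],2],[[0,3,0],[0,0,0],2],[[0,0,0],[0,0,0],2]]'
python3 - <<'E'
from h import *
print(tool()[0]); s=get_image("scene"); crop(s,240,130,380,230,5.5,"pics/s11.png"); 
w=get_image("wrist"); np.savez("w11.npz",**w); cv2.imwrite("pics/w11.png",cv2.cvtColor(w["pixels"],cv2.COLOR_RGB2BGR))
E
```

```text
t: 15.05
ee_pos: [517.3, -104.5, 4.8]
orientation: [0.17, 1.564, -0.17]
ft_force: [1.3, 0.6, 0.3]
width: 20.0
t: 15.68
ee_pos: [527.7, -43.9, 52.3]
orientation: [0.17, 1.572, -0.17]
ft_force: [0.8, 0.1, 0.6]
width: 19.8
t: 16.3
ee_pos: [553.9, 64.2, 174.3]
orientation: [0.167, 1.564, -0.167]
ft_force: [0.4, -0.4, -1.1]
width: 19.6
[553.89360265  64.19296486 174.25389898]
```

View pics/s11.png

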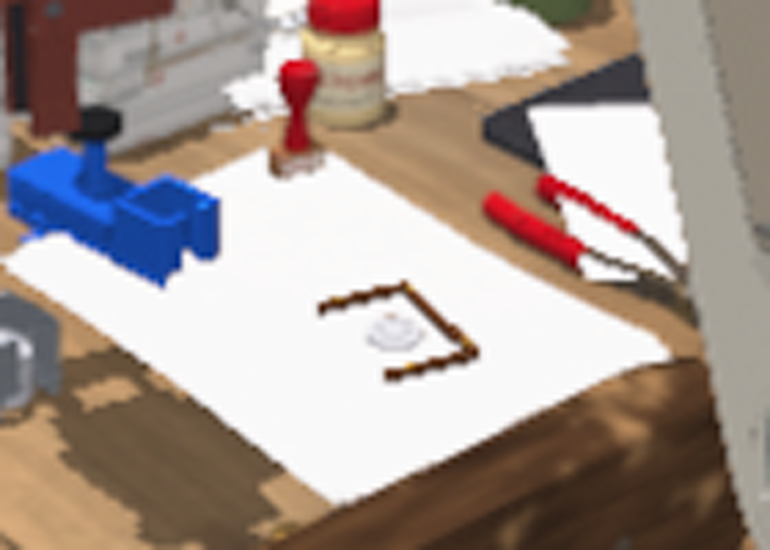

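View pics/w11.png

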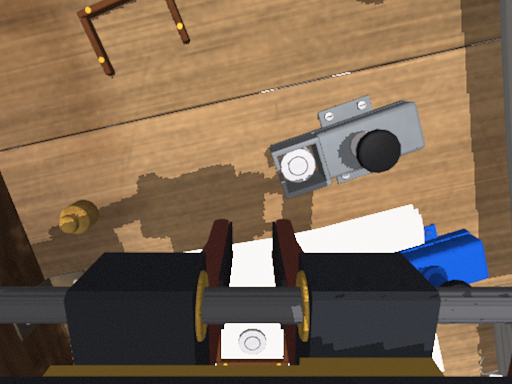

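The blank is inside the bay in the scene crop at (395,330), but I want an exact check of its depth. I'll measure it from the top and scene views.

```bash
python3 -m crank '[[[0,5,0],[0,0,0],2],[[0,5,0],[0,0,0],2],[[0,3,0],[0,0,0],2],[[0,0,0],[0,0,0],2]]'
python3 - <<'E'
from h import *
print(tool()[0]); t=get_image("top"); crop(t,280,185,330,235,12,"pics/t12.png"); s=get_image("scene"); crop(s,290,175,335,205,17,"pics/s12.png")
w=get_image("wrist"); cv2.imwrite("pics/w12.png",cv2.cvtColor(w["pixels"],cv2.COLOR_RGB2BGR)); np.savez("w12.npz",**w)
E
```

```text
t: 16.9
ee_pos: [581.8, 189.1, 173.6]
orientation: [0.169, 1.565, -0.169]
ft_force: [0.7, 0.2, -0.4]
width: 19.9
[581.75655744 189.09674531 173.61003352]
```

View pics/t12.png

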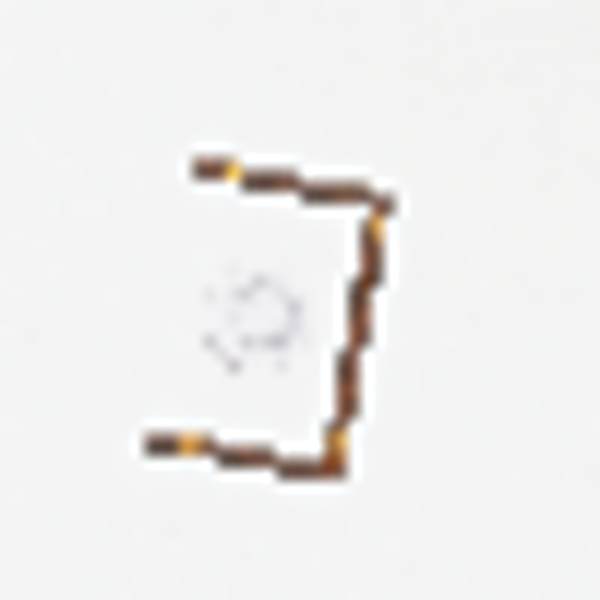

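View pics/s12.png

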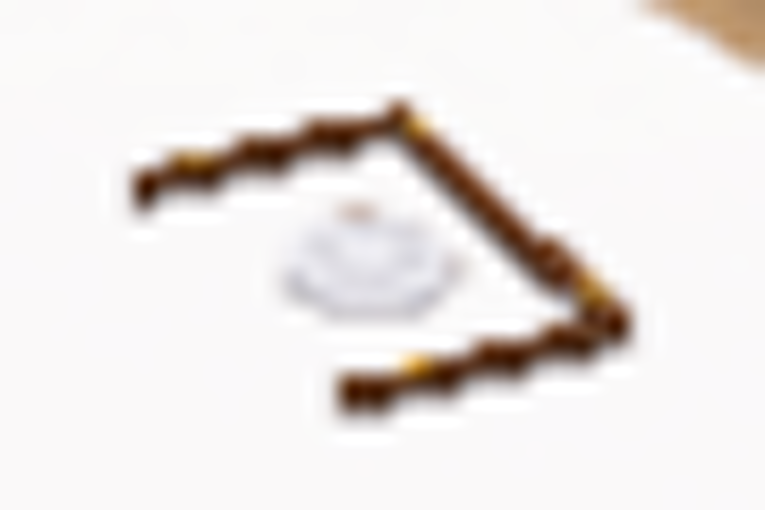

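View pics/w12.png

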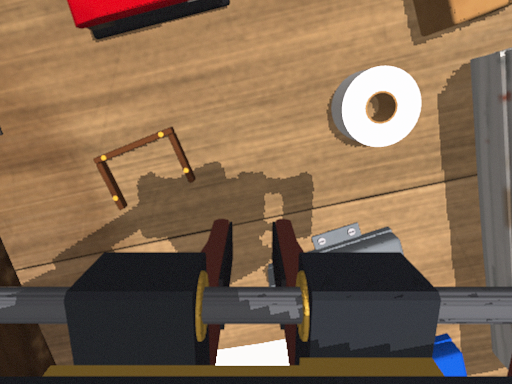

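```bash
python3 - <<'E'
from h import *
t=get_image("top"); s=get_image("scene")
def loc(im,o,f,disc,cor):
    b=ray(im,o[0]+disc[0]/f,o[1]+disc[1]/f,10)[:2]
    P=np.array([ray(im,o[0]+a/f,o[1]+c/f,12)[:2] for a,c in cor])
    i=(P[1]-P[0])+(P[2]-P[3]); i/=np.linalg.norm(i); c=(P[1]+P[2])/2-i*28
    l=np.array([i[1],-i[0]]); print("blank",b.round(1),"bay",c.round(1),"in bay x,y",((b-c)@i).round(1),((b-c)@l).round(1))
loc(t,(280,185),12,(265,315),((198,168),(378,200),(338,465),(148,445)))
loc(s,(290,175),17,(372,255),((145,182),(400,115),(610,320),(355,385)))
crop(s,190,130,330,230,5.5,"pics/s13.png"); cv2.imwrite("pics/t13.png",cv2.cvtColor(t["pixels"],cv2.COLOR_RGB2BGR)); print(get_obs()["ft_force"],get_obs()["t"])
E
```

```text
blank [ 510.7 -126.4] bay [ 509.8 -123.7] in bay x,y 2.5 -1.3
blank [ 505.6 -124.1] bay [ 505.1 -120.7] in bay x,y 3.2 -1.2
[ 0.32379557 -0.97161424  0.20224343] 17.15
```

View pics/t13.png

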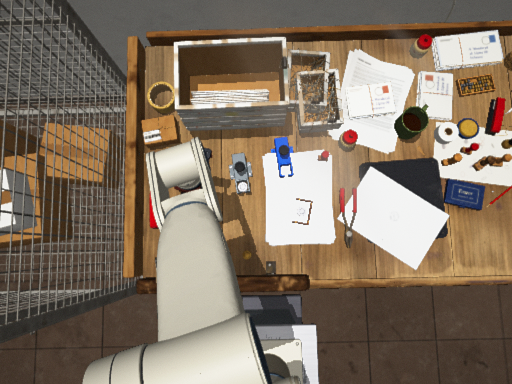

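Both views agree. The blank lies 2.5–3.2 mm past the bay's centre and about 1.3 mm to the side, where up to 9 and 19 mm would still be wholly inside. The dispenser, blue look-alike, stamp, jar and pliers are where they were, no second blank is out and the arm touches nothing, so I'm handing the job in.

```bash
python3 -c "
from workcell import *
print(close_job())"
```

```text
the job is handed in; nothing more can be done
None
```

The job is done and handed in at about 17 s. One blank came out of the grey dispenser and now lies in the right-hand bay, the one with the sealing pliers behind it.

- **Press:** I pressed the plunger once with the closed fingertips to its hard stop, at z of about 50 mm with 24 N. I then released it, and the pictures show it back up with the next blank still in the magazine.
- **Push:** I slid the blank along the table with the fingers 20 mm apart, so the disc sat between their tips, at under about 65 mm/s. I picked nothing up.
- **Last checks:** The top and scene cameras put the blank 2.5 and 3.2 mm past the bay's centre and 1.2–1.3 mm to the side, which is wholly inside. Their absolute positions differ by about 5 mm, but the blank's place within the bay agrees. I saw nothing else moved, though in the last top view the arm covered the left bay, the label roll and part of the stapler. The wrist view taken just before showed the left bay, the roll and part of the stapler.
- **Corrections:** The approach to the plunger stopped short because of the joint speed limits, and I corrected it before touching anything.

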